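# Open the double-locked cutter case

### The job

Open the green router-cutter case: gently slide the orange safety tab along its slot towards the green mark until you feel it come up against its stop, which only then frees the latch, then swing the red latch bar up until it stands about upright. Pull the lid up by it, smoothly, to about 40 degrees and leave it standing open by itself. Do not ram the tab against its stop or haul on a latch that is still locked, and leave the other things on the bench where they are.

Things in the scene. Friction and masses are not known exactly. Their poses are not given: they have to be found in the camera images.
- case: Green case, 220 (x) x 320 (y) x 98 mm high with its lid shut, fixed; origin at the centre of its underside, z up; its front (latch side) is -x. Lid hinge line: along y at case x = 108, z = 75 mm. Latch hinge line: along y at case x = -114, z = 87 mm with the lid shut; it moves with the lid, 222 mm from the lid's hinge (12 mm above it when shut).
- latch_hinge (a point): Middle of the latch hinge line (case y = 0), axes as the case's while the lid is shut. On the lid behind it sits the black lock housing, spanning x 10 to 36, y -20 to 120, z 11 to 29 mm in this frame; its flat top is clear but for the tab, with a dark slot along y and a green strip at the release end, y = 114 mm.
- tab_stop: The tab's sprung stop, some 8 N per mm, inside the lock housing, not seen. Where it lies does not tell where the tab will meet it: the tab's bolt is also inside and differs each time.
- tab: Orange fin 20 (x) x 9 (y) x 20 mm (z), origin at its centre: case x = -91, z = 126.5 mm. Locked, at y = 50 to 53 mm from the latch_hinge point; slides to +y against 2.5 N of friction and stays where left. The stop is met at y = 60 to 86, unseen, new each time; only the last 2 mm or so before it free the latch. Push with 5 to 9 N; 12 N on the stop (14.5 N push) breaks it. A shut gripper fits behind it.
- latch_pull: Red round latch bar 12 mm thick, along y, 68 mm clear between two steel arms; origin at its centre. In free air 62 mm ahead of the latch hinge line (case x = -176, z = 87 mm); pinch it from above across x, lightly so that it turns in the grip (10 N; 25 N to raise the lid). Swings up on a 62 mm radius. While locked it stops at about 0.05 rad; pulling it with more than 10 N then breaks the lock.
- latch (a joint): Angle of the latch about its hinge line relative to the lid, rad: 0 lying level forward, 1.57 upright; it stops at 1.6, turns lightly (0.08 N m of friction) and stays where it is left. Above about 0.6 it no longer holds the lid down. With the latch upright, pulling the bar up raises the lid.
- lid (a joint): Angle of the lid, rad: 0 shut, grows as its front rises, up to 1.5. The hinge is stiff (1.1 N m of friction, about 8 to 10 N to raise it at its front) and the lid stays where it is left.
- glue: Bystander, loose: white glue bottle, 56 mm across, 170 mm tall; origin at the centre of its underside.
- offcut: Bystander, loose: pale wood offcut 90 x 45 x 30 mm; origin at the centre of its underside.
- block: Bystander, loose: brown wood block 70 x 70 x 45 mm; origin at the centre of its underside.
- driver: Bystander, loose: screwdriver lying down; origin at the centre of its underside.
- mallet: Bystander, loose: hammer lying down; origin at the centre of its underside.
- mug: Bystander, loose: blue mug, 76 mm across, 90 mm tall, handle on its own +y side; origin at the centre of its underside.

How it is judged:
By the outcome, as a careful person would: the job done as asked, in the order asked, and still so for the second after the job is handed in, with the robot touching nothing.
It also fails if it takes over 59 s, if anything falls off the work surface, if the arm or the gripper's body presses on something with over 40 N, if the wrist force passes 120 N, or if a joint passes its speed limit or range.

### The arm

A 6-joint arm with a two-finger parallel gripper is mounted at the origin on the work surface. World frame = base frame: x ahead of the robot, y to its left, z up, the work surface at z = 0. Lengths are in mm, angles in rad, forces in N, time in s.
With the tool pointing down it reaches from about 350 to 775 mm from the base axis. Payload 7.3 kg.
Tool frame: the origin (TCP) lies between the finger pads; the fingertips stand 25 mm ahead of it and the grasp point (between the pads) lies 6 mm ahead of it; z points along the fingers, y is the line along which they close (so a half turn about z gives the same grasp; the last joint's range is limited). The gripper opens to 92 mm and grips with 3 to 60 N. Pads are 19 mm wide; open, the fingers measure 130 mm over their backs; the gripper's body (75 mm by 190 mm) begins 47 mm behind the grasp point.
Start: joints at [1.106, 0.342, 1.524, -0, 1.275, -0.146], TCP at [164.534, 498.569, 251.741] pointing down, gripper open.
Joint ranges: [-2.53, 2.53], [-0.77, 2.02], [0.04, 2.7], [-1, 4.14], [0.28, 2.66], [-3.11, 3.11]. Speed limits (rad/s): [2.57, 2.57, 3.14, 3.14, 3.14, 3.14].

### API

Orientations are given as [roll, pitch, yaw] about the fixed x, y, z axes, in that order (R = Rz(yaw) Ry(pitch) Rx(roll)).
In Python, from plant import bot gives the robot as it stands.
- The arm moves only by the tool play_rows, never from a script. Its argument "commands" is a list of rows, each an object of numbers: "x", "y", "z": the shift along the tool's x, y, z in m; "twist": the turn about the tool's z in degrees. In form: [{"x": .., "y": .., "z": .., "twist": ..}, ...]. A call has exactly 8 rows; each row is the pose to reach, as a shift and turn from the pose commanded when the call began, along the tool's axes at that moment; what a row does not reach only later rows make up. A row lasts 1/10 s, in which the tool goes at most 50 mm and 8.59 degrees, less where a joint would pass 70% of its speed; a pose out of reach is approached as far as the arm can. A call with a gripper value outside its range is refused whole. "jaw" is the closure, from 0 (fully open) to 1 (shut), set as the call begins (left out, the last holds). The fingers move at their own pace and stop on an object; the grip force is fixed at half the most. Time passes only in rows, so rows that repeat a pose let the fingers close, or fill a call up. It gives the time, the measured TCP pose, the force, the opening and the grip force at its end, in the units of the state.
- bot.get_obs(): the state, without advancing time (a new reading comes with each control period).
- bot.capture(name): name is "scene" or "top"; returns a dict with "pixels" (480x640x3 uint8, red, green, blue), "fx", "fy", "cx", "cy" (pixels), "k1" (the pictures are not rectified: a ray, as slopes to the right and down, at radius r is drawn at 1 + k1 r^2 times it, then the intrinsics apply), "eye" and "rotation" of the camera in the world. Camera axes: x right, y down, z forward; pixel columns grow to the right and rows downward; lengths in mm; the calibration is good to about 2 mm. A picture is of the moment at which its call begins. There is no depth.
- bot.close_job(): hands the job in; it is judged then, once.
The state is a dict: "time": time; "joint_positions": joint angles; "dq": joint speeds; "tau": joint torques, N m; "tool_pos": TCP position; "tcp_rot": TCP orientation; "contact_force": force on the tool from outside, world axes, zero at the start; "moment": the same for the moment, N m; "grip_width": finger opening in mm; "finger_force": force on a finger pad.
Only numpy, scipy, OpenCV 4.12 (cv2) and the standard library are available. Lean on these libraries where they do the work, as an engineer would, in place of code of your own. Each camera call takes 0.05 s, during which the arm holds its last target. There are 200 camera calls.

## Working session

There is one attempt and no reset: what is moved stays moved. The work goes in short steps, Python scripts to look and compute and a tool call to move; the robot and the scene stay as the last step left them, time stands still between calls to the robot, and variables do not carry over. Pictures are saved under pics/ and viewed, at most 10 in all, crops included, and the job is handed in when it is done.

Besides the shell and the picture viewer there is one more tool, called after "Emit:" by a JSON object that holds its "api" and its "payload". play_rows: Moves the arm, as the interface text tells. Its arguments: {"type":"object","properties":{"commands":{"type":"array"},"jaw":{"type":"number"}},"required":["commands"]}

```bash
mkdir -p pics; ls
python3 - <<'E'
from plant import bot
import cv2
o=bot.get_obs(); print({k:o[k] for k in('time','tool_pos','tcp_rot','contact_force','grip_width')})
for n in('scene','top'):
    c=bot.capture(n); print(n,{k:c[k] for k in c if k!='pixels'})
    cv2.imwrite(f'pics/{n}0.png',c['pixels'][:,:,::-1])
E
```

```text
pics
{'time': 0.0, 'tool_pos': array([164.36172512, 498.21052342, 251.05310776]), 'tcp_rot': array([-3.14006533e+00, -2.24567745e-04,  2.82278927e+00]), 'contact_force': array([-0.16485117,  0.16577219,  0.82791144]), 'grip_width': 91.67582108592055}
scene {'fx': 504.85313526907686, 'fy': 504.85313526907686, 'cx': 320.99264284846817, 'cy': 240.97933378686164, 'k1': -0.13121615570448855, 'eye': array([1245.27780039, -364.33706434,  641.39123181]), 'rotation': array([-2.17769275,  0.0208871 ,  1.0269563 ])}
top {'fx': 506.27307787144065, 'fy': 506.27307787144065, 'cx': 324.1460398529913, 'cy': 234.97784183018763, 'k1': 0.027650633313157383, 'eye': array([461.27850774,  43.36771464, 902.42891432]), 'rotation': array([-2.98936895, -0.03257977, -1.5527168 ])}
```

View pics/top0.png

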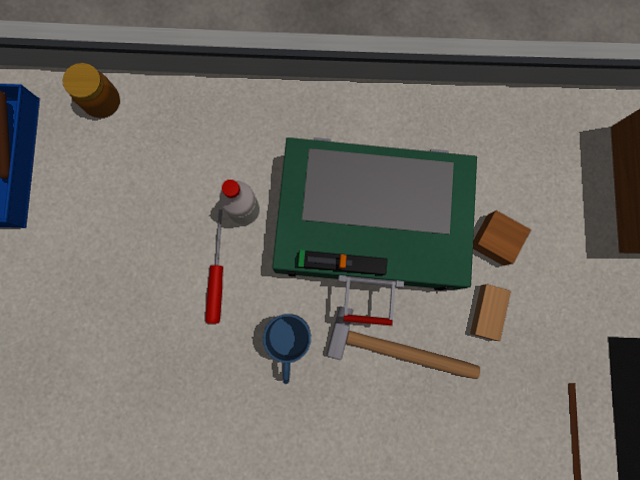

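View pics/scene0.png

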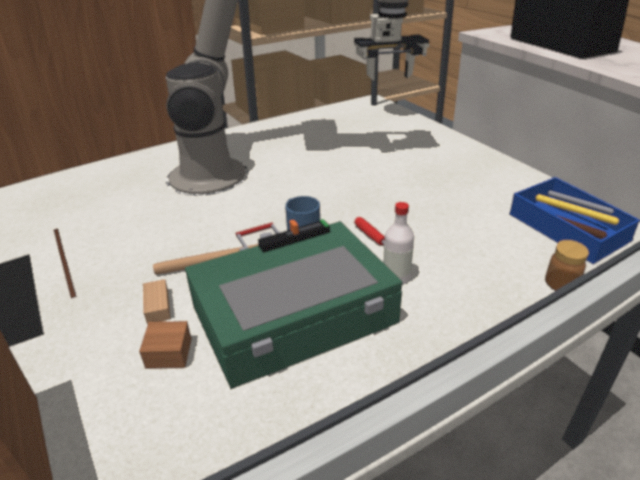

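The top view shows the case (lid corners about (287,138), (477,156), (470,287), (274,271)), the red bar about (368,320), the orange tab at (343,262) and the green strip at (301,258). The scene view shows the arm clear of the case. I'll measure these next.

```bash
cat > h.py <<'E'
import numpy as np, cv2
from scipy.spatial.transform import Rotation as Ro
def ray(c,uv):
    K=np.array([[c['fx'],0,c['cx']],[0,c['fy'],c['cy']],[0,0,1]])
    p=cv2.undistortPoints(np.float64(uv).reshape(-1,1,2),K,np.array([c['k1'],0,0,0,0.]))[:,0]
    return np.c_[p,np.ones(len(p))]@Ro.from_euler('xyz',c['rotation']).as_matrix().T
def onz(c,uv,z):
    d=ray(c,uv); return c['eye']+d*((z-c['eye'][2])/d[:,2])[:,None]
def blob(c,lo,hi,box,minA=15):
    hsv=cv2.cvtColor(c['pixels'],cv2.COLOR_RGB2HSV); m=cv2.inRange(hsv,lo,hi)
    k=np.zeros_like(m); x0,y0,x1,y1=box; k[y0:y1,x0:x1]=m[y0:y1,x0:x1]
    cs=cv2.findContours(k,cv2.RETR_EXTERNAL,cv2.CHAIN_APPROX_NONE)[0]
    b=max(cs,key=cv2.contourArea); return cv2.minAreaRect(b),b[:,0]
E
python3 - <<'E'
from plant import bot
from h import *
np.set_printoptions(precision=1,suppress=True)
c=bot.capture('top')
r,b=blob(c,(0,150,60),(6,255,255),(330,300,410,340)); 
print('bar',r); e=cv2.boxPoints(r); print(onz(c,e,87),onz(c,[r[0]],87))
r,b=blob(c,(8,150,80),(22,255,255),(320,240,365,285)); print('tab',r,onz(c,cv2.boxPoints(r),136.5),onz(c,[r[0]],132))
r,b=blob(c,(50,120,90),(75,255,255),(285,245,320,275)); print('green',r,onz(c,[r[0]],116))
r,b=blob(c,(60,80,20),(90,255,255),(250,120,500,310)); print('lid',r)
q=cv2.approxPolyDP(cv2.convexHull(b),6,True)[:,0]; print(q); print(onz(c,q,98))
s=bot.capture('scene')
for n,lo,hi,box in(('bar',(0,120,60),(6,255,255),(230,220,280,242)),('tab',(5,150,80),(22,255,255),(280,210,305,240))):
    r,b=blob(s,lo,hi,box); print(n,r,onz(s,[r[0]],87 if n=='bar' else 128))
E
```

```text
bar ((367.1434631347656, 319.422119140625), (48.34608459472656, 6.790180683135986), 5.19442892074585)
[[449.9 -13.   87. ]
 [460.5 -13.9  87. ]
 [455.1 -90.9  87. ]
 [444.4 -89.9  87. ]] [[452.5 -51.9  87. ]]
tab ((343.0, 260.5), (13.0, 6.0), 90.0) [[550.5  -4.2 136.5]
 [550.7 -13.3 136.5]
 [530.9 -13.6 136.5]
 [530.7  -4.4 136.5]] [[541.1  -9.2 132. ]]
green ((301.4508361816406, 257.5409851074219), (4.436251640319824, 15.300539016723633), 5.19442892074585) [[546.   54.7 116. ]]
lid ((376.9201354980469, 213.9635009765625), (198.66395568847656, 135.32839965820312), 5.381546497344971)
[[286 139]
 [476 157]
 [470 285]
 [276 272]]
[[ 744.    85.3   98. ]
 [ 721.9 -230.2   98. ]
 [ 509.9 -214.8   98. ]
 [ 524.1   94.6   98. ]]
bar ((255.1509552001953, 229.02828979492188), (3.159292697906494, 31.318206787109375), 74.05460357666016) [[448.  -50.4  87. ]]
tab ((294.0, 227.0), (12.0, 6.0), 90.0) [[540.5  -9.5 128. ]]
```

Emit:
{"api": "play_rows", "payload": {"commands": [{"x":-0.033,"y":-0.024,"z":0,"twist":8},{"x":-0.066,"y":-0.048,"z":0,"twist":16},{"x":-0.099,"y":-0.072,"z":0,"twist":24},{"x":-0.132,"y":-0.097,"z":0,"twist":32},{"x":-0.165,"y":-0.121,"z":0,"twist":40},{"x":-0.198,"y":-0.145,"z":0,"twist":48},{"x":-0.231,"y":-0.17,"z":0,"twist":56},{"x":-0.264,"y":-0.194,"z":0,"twist":64}], "jaw": 1}}

```text
time: 1.0
tool_pos: [355.0, 230.1, 251.8]
tcp_rot: [3.141, -0.0, 1.7]
contact_force: [1.4, 0.4, -0.2]
grip_width: 32.5
finger_force: 0.0
```

```bash
cat >> h.py <<'E'
H=np.array([514.3,-56.3,87.]); YAW=-0.071
X=np.array([np.cos(YAW),np.sin(YAW),0]);Y=np.array([-np.sin(YAW),np.cos(YAW),0])
def rel(p): d=np.asarray(p)-H; return np.array([d@X,d@Y,d[2]])
def shift(o,t):  # target TCP (hinge frame) -> tool shift mm, twist deg
    R=Ro.from_euler('xyz',o['tcp_rot']).as_matrix()
    tx=R[:,0]; tw=np.degrees(np.arctan2(Y@R[:,1],Y@tx))
    return np.round(R.T@(H+t[0]*X+t[1]*Y+np.array([0,0,t[2]])-o['tool_pos']),1),round(tw,1)
E
python3 -c "
from plant import bot
from h import *
o=bot.get_obs();print(o['time'],o['tool_pos'],o['tcp_rot'],o['contact_force'],o['grip_width']);print(shift(o,[23,26,110]))"
```

```text
1.0 [354.99769942 230.06549428 251.76870851] [ 3.14143830e+00 -1.39763419e-04  1.70008137e+00] [ 1.41495965  0.41365627 -0.21415717] 32.523576388324045
(array([-283.6,  148.8,   54.8]), np.float64(11.5))
```

Emit:
{"api": "play_rows", "payload": {"commands": [{"x":-0.04,"y":0.021,"z":0,"twist":3},{"x":-0.08,"y":0.042,"z":0,"twist":6},{"x":-0.12,"y":0.063,"z":0,"twist":9},{"x":-0.16,"y":0.084,"z":0,"twist":11.5},{"x":-0.2,"y":0.105,"z":0,"twist":11.5},{"x":-0.24,"y":0.126,"z":0,"twist":11.5},{"x":-0.284,"y":0.149,"z":0,"twist":11.5},{"x":-0.284,"y":0.149,"z":0,"twist":11.5}]}}

```text
time: 1.8
tool_pos: [542.7, -34.5, 250.8]
tcp_rot: [3.141, 0.001, 1.5]
contact_force: [0.8, 1.1, -0.7]
grip_width: 0.1
finger_force: 0.0
```

```bash
python3 -c "
from plant import bot
from h import *
o=bot.get_obs();print(o['time'],o['tool_pos'],o['tcp_rot'],o['contact_force'],o['grip_width']);print(rel(o['tool_pos']),shift(o,[23,26,60]))
c=bot.capture('scene');cv2.imwrite('pics/s1.png',cv2.resize(c['pixels'][130:310,180:420,::-1],None,fx=3,fy=3))"
```

```text
1.8 [542.74879796 -34.50853305 250.84899869] [3.14058848e+00 1.47740321e-03 1.50012665e+00] [ 0.80333691  1.13992676 -0.71799829] 0.10095661545906259
[ 26.8312283   23.75473269 163.84899869] (array([  2.4,  -3.9, 103.8]), np.float64(0.0))
```

View pics/s1.png

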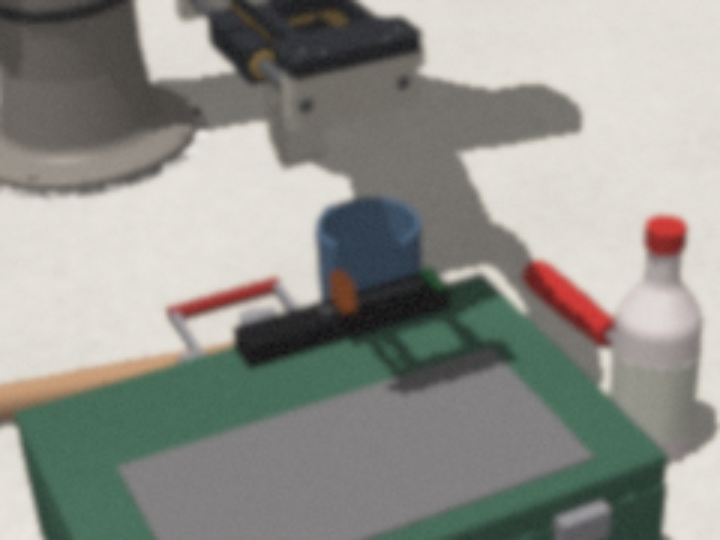

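The picture shows the shut gripper at the top centre, about (330,90), clear above the case. The tab at (343,290) is still at its locked place. Next I descend behind it.

Emit:
{"api": "play_rows", "payload": {"commands": [{"x":0,"y":-0.004,"z":0.025,"twist":0},{"x":0,"y":-0.004,"z":0.05,"twist":0},{"x":0,"y":-0.004,"z":0.07,"twist":0},{"x":0,"y":-0.004,"z":0.085,"twist":0},{"x":0,"y":-0.004,"z":0.095,"twist":0},{"x":0,"y":-0.004,"z":0.102,"twist":0},{"x":0,"y":-0.004,"z":0.102,"twist":0},{"x":0,"y":-0.004,"z":0.102,"twist":0}]}}

```text
time: 2.65
tool_pos: [536.6, -29.3, 150.3]
tcp_rot: [3.141, -0.0, 1.505]
contact_force: [-0.4, 0.1, 0.6]
grip_width: 0.4
finger_force: 0.0
```

```bash
python3 -c "
from plant import bot
from h import *
o=bot.get_obs();print(o['contact_force'],rel(o['tool_pos']),shift(o,[23,34,62]))"
```

```text
[-0.40453745  0.09410686  0.64178374] [20.2818003  28.48606148 63.27718071] (array([5.5, 2.7, 1.3]), np.float64(0.3))
```

Emit:
{"api": "play_rows", "payload": {"commands": [{"x":0.001,"y":0,"z":0,"twist":0},{"x":0.002,"y":0,"z":0,"twist":0},{"x":0.003,"y":0,"z":0,"twist":0},{"x":0.004,"y":0,"z":0,"twist":0},{"x":0.005,"y":0,"z":0,"twist":0},{"x":0.006,"y":0,"z":0,"twist":0},{"x":0.007,"y":0,"z":0,"twist":0},{"x":0.008,"y":0,"z":0,"twist":0}]}}

```text
time: 3.45
tool_pos: [536.9, -21.6, 149.9]
tcp_rot: [3.141, 0.0, 1.505]
contact_force: [-0.1, -2.3, 1.5]
grip_width: 0.4
finger_force: 1.3
```

```bash
python3 -c "
from plant import bot
from h import *
o=bot.get_obs();print(o['contact_force'],rel(o['tool_pos']))"
```

```text
[-0.07869538 -2.3001773   1.49186319] [20.12127754 36.19504622 62.87163373]
```

```bash
python3 -c "
from plant import bot
from h import *
s=bot.capture('scene')
r,b=blob(s,(5,150,80),(22,255,255),(270,205,325,240));print(r,rel(onz(s,[r[0]],128)[0]), rel([540.5,-9.5,128]))
cv2.imwrite('pics/s2.png',cv2.resize(s['pixels'][150:290,220:400,::-1],None,fx=4,fy=4))"
```

```text
((297.6400146484375, 229.48001098632812), (5.200000286102295, 7.600000381469727), 36.869895935058594) [33.6822177  51.00122725 41.        ] [22.81398164 48.54072766 41.        ]
```

View pics/s2.png

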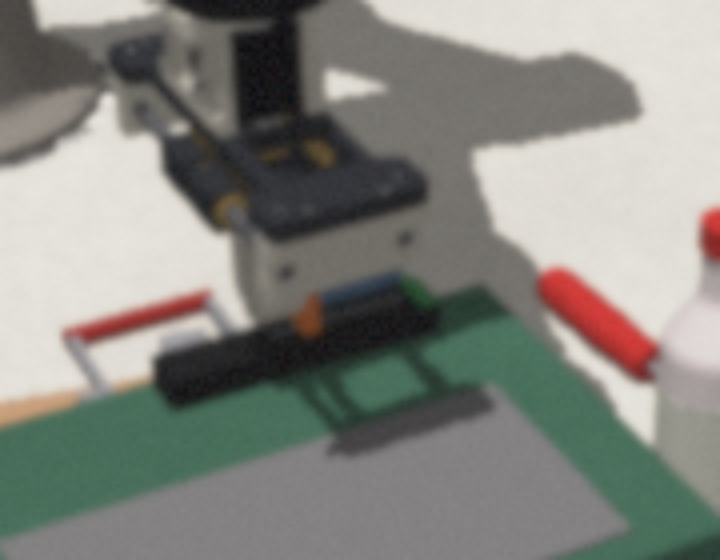

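The picture shows the finger behind the tab at about (310,315). The tab has moved only about 2 to 3 mm so far. I'll advance gently.

Emit:
{"api": "play_rows", "payload": {"commands": [{"x":0.0005,"y":0,"z":0,"twist":0},{"x":0.001,"y":0,"z":0,"twist":0},{"x":0.0015,"y":0,"z":0,"twist":0},{"x":0.002,"y":0,"z":0,"twist":0},{"x":0.0025,"y":0,"z":0,"twist":0},{"x":0.003,"y":0,"z":0,"twist":0},{"x":0.0035,"y":0,"z":0,"twist":0},{"x":0.004,"y":0,"z":0,"twist":0}]}}

```text
time: 4.3
tool_pos: [537.2, -17.5, 149.8]
tcp_rot: [3.141, -0.0, 1.505]
contact_force: [0.3, -2.6, 2.2]
grip_width: 0.6
finger_force: 1.3
```

```bash
cat > f.py <<'E'
from plant import bot
from h import *
o=bot.get_obs();p=rel(o['tool_pos']);print('t',o['time'],'F',o['contact_force'].round(1),'|Fy|',round(o['contact_force']@Y,2),'rel',p.round(1),'tab~',round(p[1]+14.5,1))
E
python3 f.py
```

```text
t 4.3 F [ 0.3 -2.6  2.2] |Fy| -2.56 rel [20.1 40.4 62.8] tab~ 54.9
```

Emit:
{"api": "play_rows", "payload": {"commands": [{"x":0.0003,"y":0,"z":0,"twist":0},{"x":0.0006,"y":0,"z":0,"twist":0},{"x":0.0009,"y":0,"z":0,"twist":0},{"x":0.0012,"y":0,"z":0,"twist":0},{"x":0.0015,"y":0,"z":0,"twist":0},{"x":0.0018,"y":0,"z":0,"twist":0},{"x":0.002,"y":0,"z":0,"twist":0},{"x":0.002,"y":0,"z":0,"twist":0}]}}

```text
time: 5.1
tool_pos: [537.3, -15.5, 149.7]
tcp_rot: [3.141, -0.0, 1.505]
contact_force: [1.9, -2.7, 0.5]
grip_width: 0.4
finger_force: 1.2
```

Emit:
{"api": "play_rows", "payload": {"commands": [{"x":0.0001,"y":0,"z":0,"twist":0},{"x":0.0003,"y":0,"z":0,"twist":0},{"x":0.0005,"y":0,"z":0,"twist":0},{"x":0.0007,"y":0,"z":0,"twist":0},{"x":0.0009,"y":0,"z":0,"twist":0},{"x":0.001,"y":0,"z":0,"twist":0},{"x":0.001,"y":0,"z":0,"twist":0},{"x":0.001,"y":0,"z":0,"twist":0}]}}

```text
time: 5.9
tool_pos: [537.2, -14.5, 149.7]
tcp_rot: [-3.141, -0.0, 1.505]
contact_force: [1.6, -2.4, 0.6]
grip_width: 0.4
finger_force: 1.2
```

Emit:
{"api": "play_rows", "payload": {"commands": [{"x":0.0002,"y":0,"z":0,"twist":0},{"x":0.0004,"y":0,"z":0,"twist":0},{"x":0.0006,"y":0,"z":0,"twist":0},{"x":0.0008,"y":0,"z":0,"twist":0},{"x":0.001,"y":0,"z":0,"twist":0},{"x":0.0012,"y":0,"z":0,"twist":0},{"x":0.0012,"y":0,"z":0,"twist":0},{"x":0.0012,"y":0,"z":0,"twist":0}]}}

```text
time: 6.7
tool_pos: [537.3, -13.3, 149.7]
tcp_rot: [-3.142, -0.0, 1.505]
contact_force: [0.8, -1.7, -0.0]
grip_width: 0.1
finger_force: 1.1
```

Emit:
{"api": "play_rows", "payload": {"commands": [{"x":0.0002,"y":0,"z":0,"twist":0},{"x":0.0004,"y":0,"z":0,"twist":0},{"x":0.0006,"y":0,"z":0,"twist":0},{"x":0.0008,"y":0,"z":0,"twist":0},{"x":0.001,"y":0,"z":0,"twist":0},{"x":0.0012,"y":0,"z":0,"twist":0},{"x":0.0012,"y":0,"z":0,"twist":0},{"x":0.0012,"y":0,"z":0,"twist":0}]}}

```text
time: 7.5
tool_pos: [537.4, -12.1, 149.7]
tcp_rot: [-3.142, -0.0, 1.505]
contact_force: [1.5, -2.0, -0.0]
grip_width: 0.3
finger_force: 1.1
```

Emit:
{"api": "play_rows", "payload": {"commands": [{"x":0.0002,"y":0,"z":0,"twist":0},{"x":0.0004,"y":0,"z":0,"twist":0},{"x":0.0006,"y":0,"z":0,"twist":0},{"x":0.0008,"y":0,"z":0,"twist":0},{"x":0.001,"y":0,"z":0,"twist":0},{"x":0.0012,"y":0,"z":0,"twist":0},{"x":0.0012,"y":0,"z":0,"twist":0},{"x":0.0012,"y":0,"z":0,"twist":0}]}}

```text
time: 8.3
tool_pos: [537.5, -10.9, 149.7]
tcp_rot: [-3.142, -0.0, 1.505]
contact_force: [1.4, -2.2, -0.9]
grip_width: 0.4
finger_force: 1.1
```

Emit:
{"api": "play_rows", "payload": {"commands": [{"x":0.0002,"y":0,"z":0,"twist":0},{"x":0.0004,"y":0,"z":0,"twist":0},{"x":0.0006,"y":0,"z":0,"twist":0},{"x":0.0008,"y":0,"z":0,"twist":0},{"x":0.001,"y":0,"z":0,"twist":0},{"x":0.0012,"y":0,"z":0,"twist":0},{"x":0.0012,"y":0,"z":0,"twist":0},{"x":0.0012,"y":0,"z":0,"twist":0}]}}

```text
time: 9.1
tool_pos: [537.6, -9.7, 149.7]
tcp_rot: [3.142, -0.0, 1.505]
contact_force: [0.1, -1.6, -0.5]
grip_width: 0.2
finger_force: 1.1
```

Emit:
{"api": "play_rows", "payload": {"commands": [{"x":0.0002,"y":0,"z":0,"twist":0},{"x":0.0004,"y":0,"z":0,"twist":0},{"x":0.0006,"y":0,"z":0,"twist":0},{"x":0.0008,"y":0,"z":0,"twist":0},{"x":0.001,"y":0,"z":0,"twist":0},{"x":0.0012,"y":0,"z":0,"twist":0},{"x":0.0012,"y":0,"z":0,"twist":0},{"x":0.0012,"y":0,"z":0,"twist":0}]}}

```text
time: 9.9
tool_pos: [537.7, -8.6, 149.7]
tcp_rot: [-3.142, -0.0, 1.505]
contact_force: [0.4, -3.6, -0.8]
grip_width: 0.3
finger_force: 1.5
```

Force is rising, and the finger reading too. I'll use smaller steps now.

Emit:
{"api": "play_rows", "payload": {"commands": [{"x":0.0001,"y":0,"z":0,"twist":0},{"x":0.0002,"y":0,"z":0,"twist":0},{"x":0.0003,"y":0,"z":0,"twist":0},{"x":0.0004,"y":0,"z":0,"twist":0},{"x":0.0004,"y":0,"z":0,"twist":0},{"x":0.0004,"y":0,"z":0,"twist":0},{"x":0.0004,"y":0,"z":0,"twist":0},{"x":0.0004,"y":0,"z":0,"twist":0}]}}

```text
time: 10.7
tool_pos: [537.7, -8.3, 149.7]
tcp_rot: [3.142, 0.0, 1.505]
contact_force: [-0.6, -4.6, -0.5]
grip_width: 0.2
finger_force: 2.6
```

Emit:
{"api": "play_rows", "payload": {"commands": [{"x":0.0001,"y":0,"z":0,"twist":0},{"x":0.0002,"y":0,"z":0,"twist":0},{"x":0.0002,"y":0,"z":0,"twist":0},{"x":0.0002,"y":0,"z":0,"twist":0},{"x":0.0002,"y":0,"z":0,"twist":0},{"x":0.0002,"y":0,"z":0,"twist":0},{"x":0.0002,"y":0,"z":0,"twist":0},{"x":0.0002,"y":0,"z":0,"twist":0}]}}

```text
time: 11.5
tool_pos: [537.7, -8.2, 149.7]
tcp_rot: [3.142, 0.0, 1.505]
contact_force: [-0.7, -5.5, 0.1]
grip_width: 0.3
finger_force: 2.8
```

The tab is firmly on its stop at about 5.5 N. I back off, rise and head for the bar.

Emit:
{"api": "play_rows", "payload": {"commands": [{"x":-0.003,"y":0,"z":0,"twist":0},{"x":-0.01,"y":0,"z":0,"twist":0},{"x":-0.012,"y":0,"z":-0.02,"twist":0},{"x":-0.015,"y":0,"z":-0.045,"twist":0},{"x":-0.025,"y":-0.03,"z":-0.05,"twist":0},{"x":-0.04,"y":-0.06,"z":-0.05,"twist":0},{"x":-0.05,"y":-0.082,"z":-0.05,"twist":0},{"x":-0.05,"y":-0.082,"z":-0.05,"twist":0}], "jaw": 0.67}}

```text
time: 12.3
tool_pos: [450.2, -52.8, 199.9]
tcp_rot: [-3.14, -0.001, 1.504]
contact_force: [0.0, 0.2, -0.4]
grip_width: 30.5
finger_force: 0.0
```

Emit:
{"api": "play_rows", "payload": {"commands": [{"x":0,"y":0,"z":0,"twist":0},{"x":0,"y":0,"z":0,"twist":0},{"x":0,"y":0,"z":0,"twist":0},{"x":0,"y":0,"z":0,"twist":0},{"x":0,"y":0,"z":0,"twist":0},{"x":0,"y":0,"z":0,"twist":0},{"x":0,"y":0,"z":0,"twist":0},{"x":0,"y":0,"z":0,"twist":0}]}}

```text
time: 13.1
tool_pos: [452.6, -52.4, 199.7]
tcp_rot: [3.142, -0.0, 1.505]
contact_force: [0.0, 0.1, 0.6]
grip_width: 30.5
finger_force: 0.0
```

```bash
python3 f.py; python3 -c "
from plant import bot
from h import *
o=bot.get_obs();print(shift(o,[-62,0,9]),o['grip_width'])
s=bot.capture('scene');cv2.imwrite('pics/s3.png',cv2.resize(s['pixels'][150:290,200:380,::-1],None,fx=4,fy=4))"
```

```text
t 13.1 F [0.  0.1 0.6] |Fy| 0.14 rel [-61.8  -0.5 112.7] tab~ 14.0
(array([  0.5,  -0.2, 103.7]), np.float64(0.3)) 30.45456130343338
```

View pics/s3.png

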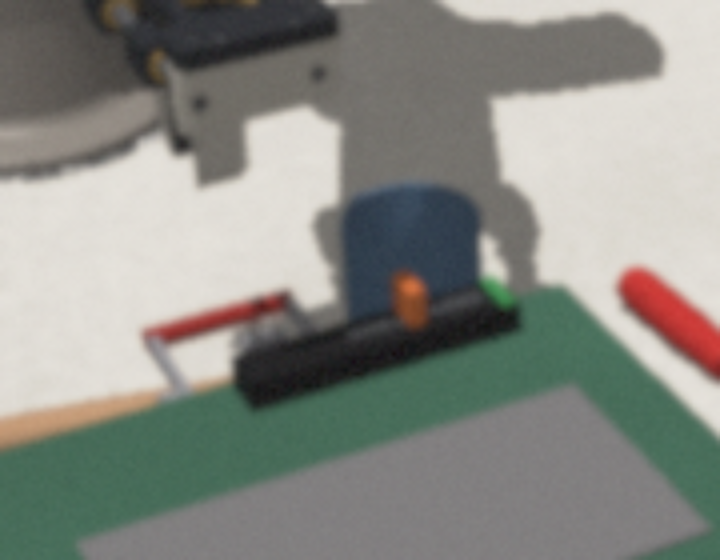

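The tab at (410,300) now sits well toward the green strip. The bar runs from (150,335) to (285,300), with the open gripper above it. Descend and grip.

Emit:
{"api": "play_rows", "payload": {"commands": [{"x":0,"y":0,"z":0.02,"twist":0},{"x":0,"y":0,"z":0.04,"twist":0},{"x":0,"y":0,"z":0.06,"twist":0},{"x":0,"y":0,"z":0.08,"twist":0},{"x":0,"y":0,"z":0.093,"twist":0},{"x":0,"y":0,"z":0.101,"twist":0},{"x":0,"y":0,"z":0.101,"twist":0},{"x":0,"y":0,"z":0.101,"twist":0}]}}

```text
time: 13.95
tool_pos: [452.9, -52.6, 99.1]
tcp_rot: [3.141, 0.0, 1.505]
contact_force: [0.3, 1.2, -0.1]
grip_width: 30.1
finger_force: 0.0
```

Emit:
{"api": "play_rows", "payload": {"commands": [{"x":0,"y":0,"z":0,"twist":0},{"x":0,"y":0,"z":0,"twist":0},{"x":0,"y":0,"z":0,"twist":0},{"x":0,"y":0,"z":0,"twist":0},{"x":0,"y":0,"z":0,"twist":0},{"x":0,"y":0,"z":0,"twist":0},{"x":0,"y":0,"z":0,"twist":0},{"x":0,"y":0,"z":0,"twist":0}], "jaw": 1}}

```text
time: 14.75
tool_pos: [451.9, -52.4, 99.0]
tcp_rot: [-3.14, -0.0, 1.505]
contact_force: [-4.9, -0.3, 5.3]
grip_width: 10.5
finger_force: 30.0
```

```bash
python3 f.py
```

```text
t 14.75 F [-4.9 -0.3  5.3] |Fy| -0.67 rel [-62.5  -0.5  12. ] tab~ 14.0
```

Emit:
{"api": "play_rows", "payload": {"commands": [{"x":0,"y":0,"z":-0.0005,"twist":0},{"x":0,"y":0,"z":-0.001,"twist":0},{"x":0,"y":0,"z":-0.0015,"twist":0},{"x":0,"y":0,"z":-0.002,"twist":0},{"x":0,"y":0,"z":-0.0025,"twist":0},{"x":0,"y":0,"z":-0.003,"twist":0},{"x":0,"y":0,"z":-0.003,"twist":0},{"x":0,"y":0,"z":-0.003,"twist":0}]}}

```text
time: 15.55
tool_pos: [452.0, -52.4, 101.4]
tcp_rot: [-3.14, -0.0, 1.505]
contact_force: [-4.0, -1.0, -5.2]
grip_width: 10.9
finger_force: 30.0
```

Emit:
{"api": "play_rows", "payload": {"commands": [{"x":0,"y":0,"z":-0.0002,"twist":0},{"x":0,"y":0,"z":-0.0004,"twist":0},{"x":0,"y":0,"z":-0.0006,"twist":0},{"x":0,"y":0,"z":-0.0008,"twist":0},{"x":0,"y":0,"z":-0.001,"twist":0},{"x":0,"y":0,"z":-0.001,"twist":0},{"x":0,"y":0,"z":-0.001,"twist":0},{"x":0,"y":0,"z":-0.001,"twist":0}]}}

```text
time: 16.35
tool_pos: [452.0, -52.3, 102.4]
tcp_rot: [-3.14, -0.0, 1.505]
contact_force: [-5.2, -1.8, -4.7]
grip_width: 10.8
finger_force: 30.0
```

Emit:
{"api": "play_rows", "payload": {"commands": [{"x":0,"y":0,"z":-0.0002,"twist":0},{"x":0,"y":0,"z":-0.0004,"twist":0},{"x":0,"y":0,"z":-0.0006,"twist":0},{"x":0,"y":0,"z":-0.0008,"twist":0},{"x":0,"y":0,"z":-0.001,"twist":0},{"x":0,"y":0,"z":-0.001,"twist":0},{"x":0,"y":0,"z":-0.001,"twist":0},{"x":0,"y":0,"z":-0.001,"twist":0}]}}

```text
time: 17.15
tool_pos: [452.0, -52.4, 103.4]
tcp_rot: [-3.14, -0.0, 1.505]
contact_force: [-5.5, -2.7, -5.3]
grip_width: 11.0
finger_force: 30.0
```

Emit:
{"api": "play_rows", "payload": {"commands": [{"x":0,"y":0,"z":-0.0003,"twist":0},{"x":0,"y":0,"z":-0.0006,"twist":0},{"x":0,"y":0,"z":-0.0009,"twist":0},{"x":0,"y":0,"z":-0.0012,"twist":0},{"x":0,"y":0,"z":-0.0015,"twist":0},{"x":0,"y":0,"z":-0.002,"twist":0},{"x":0,"y":0,"z":-0.002,"twist":0},{"x":0,"y":0,"z":-0.002,"twist":0}]}}

```text
time: 17.95
tool_pos: [452.2, -52.4, 105.6]
tcp_rot: [-3.141, -0.0, 1.505]
contact_force: [-4.7, -2.1, -4.3]
grip_width: 10.5
finger_force: 30.0
```

Run:
```python
from plant import bot
from h import *
o=bot.get_obs();print(o['contact_force'],o['time'],rel(o['tool_pos']))
# tool shifts (y=case x, z=-up) from start theta0=7/62
t0=7/62
for a in np.r_[t0:0.8:9j][1:]: print('A',round(a,2),np.round([62*(np.cos(t0)-np.cos(a)),-62*(np.sin(a)-np.sin(t0))],1))
for a in np.r_[0.8:1.45:9j][1:]: print('B',round(a,2),np.round([62*(np.cos(.8)-np.cos(a)),-62*(np.sin(a)-np.sin(.8))],1))
L=lambda f,l:np.array([-222*np.cos(f)+12*np.sin(f)-62*np.cos(l+0-0) *0,0])
def bar(f,l):
    q=np.array([-222-62*np.cos(l),12+62*np.sin(l)]); c,s=np.cos(f),np.sin(f)
    return np.array([c*q[0]+s*q[1],-s*q[0]+c*q[1]])
b0=bar(0,1.45)
for f in np.r_[0:.70:25j][1:]:
    d=bar(f,1.45-.1*f/.7)-b0; print('L',round(f,3),np.round([d[0],-d[1]],1))
```

```text
[-4.74138385 -2.1220416  -4.30320581] 17.95 [-62.23012995  -0.51879817  18.553026  ]
A 0.2 [ 0.8 -5.3]
A 0.28 [  2.1 -10.4]
A 0.37 [  3.8 -15.5]
A 0.46 [  6.  -20.3]
A 0.54 [  8.5 -25. ]
A 0.63 [ 11.4 -29.5]
A 0.71 [ 14.8 -33.6]
A 0.8 [ 18.4 -37.5]
B 0.88 [ 3.8 -3.4]
B 0.96 [ 7.8 -6.4]
B 1.04 [12.  -9.1]
B 1.12 [ 16.5 -11.5]
B 1.21 [ 21.1 -13.4]
B 1.29 [ 25.9 -15.1]
B 1.37 [ 30.8 -16.3]
B 1.45 [ 35.7 -17.1]
L 0.029 [ 2.  -6.6]
L 0.058 [  4.2 -13.2]
L 0.088 [  6.5 -19.7]
L 0.117 [  9.1 -26.2]
L 0.146 [ 11.8 -32.6]
L 0.175 [ 14.8 -38.9]
L 0.204 [ 17.9 -45.1]
L 0.233 [ 21.2 -51.3]
L 0.262 [ 24.6 -57.3]
L 0.292 [ 28.3 -63.3]
L 0.321 [ 32.1 -69.1]
L 0.35 [ 36.1 -74.9]
L 0.379 [ 40.3 -80.5]
L 0.408 [ 44.6 -86. ]
L 0.437 [ 49.1 -91.4]
L 0.467 [ 53.7 -96.6]
L 0.496 [  58.5 -101.8]
L 0.525 [  63.4 -106.8]
L 0.554 [  68.5 -111.6]
L 0.583 [  73.7 -116.3]
L 0.612 [  79.1 -120.9]
L 0.642 [  84.6 -125.3]
L 0.671 [  90.2 -129.6]
L 0.7 [  96.  -133.7]
```

The latch is free. Now the arc.

Emit:
{"api": "play_rows", "payload": {"commands": [{"x":0,"y":0.0004,"z":-0.0026,"twist":0},{"x":0,"y":0.0008,"z":-0.0053,"twist":0},{"x":0,"y":0.0014,"z":-0.0079,"twist":0},{"x":0,"y":0.0021,"z":-0.0104,"twist":0},{"x":0,"y":0.0029,"z":-0.013,"twist":0},{"x":0,"y":0.0038,"z":-0.0155,"twist":0},{"x":0,"y":0.0049,"z":-0.018,"twist":0},{"x":0,"y":0.006,"z":-0.0203,"twist":0}]}}

```text
time: 18.75
tool_pos: [457.0, -52.7, 125.8]
tcp_rot: [-3.138, -0.0, 1.505]
contact_force: [-9.1, -2.9, -2.6]
grip_width: 10.6
finger_force: 30.0
```

Emit:
{"api": "play_rows", "payload": {"commands": [{"x":0,"y":0.0012,"z":-0.0024,"twist":0},{"x":0,"y":0.0025,"z":-0.0047,"twist":0},{"x":0,"y":0.004,"z":-0.007,"twist":0},{"x":0,"y":0.0054,"z":-0.0092,"twist":0},{"x":0,"y":0.0071,"z":-0.0113,"twist":0},{"x":0,"y":0.0088,"z":-0.0133,"twist":0},{"x":0,"y":0.0106,"z":-0.0153,"twist":0},{"x":0,"y":0.0124,"z":-0.0172,"twist":0}]}}

```text
time: 19.55
tool_pos: [467.1, -53.4, 143.1]
tcp_rot: [-3.132, -0.0, 1.506]
contact_force: [-19.2, -3.6, 8.1]
grip_width: 11.1
finger_force: 30.0
```

```bash
python3 f.py
```

```text
t 19.55 F [-19.2  -3.6   8.1] |Fy| -4.91 rel [-47.3  -0.5  56.1] tab~ 14.0
```

Radial strain is building, so my hinge centre is a few mm off. I'll relieve it outward.

Emit:
{"api": "play_rows", "payload": {"commands": [{"x":0,"y":-0.0003,"z":-0.0003,"twist":0},{"x":0,"y":-0.0006,"z":-0.0006,"twist":0},{"x":0,"y":-0.0009,"z":-0.0009,"twist":0},{"x":0,"y":-0.0012,"z":-0.0012,"twist":0},{"x":0,"y":-0.0015,"z":-0.0015,"twist":0},{"x":0,"y":-0.0018,"z":-0.0018,"twist":0},{"x":0,"y":-0.002,"z":-0.002,"twist":0},{"x":0,"y":-0.002,"z":-0.002,"twist":0}]}}

```text
time: 20.35
tool_pos: [468.5, -53.6, 145.5]
tcp_rot: [-3.141, 0.0, 1.505]
contact_force: [-6.8, -2.7, -1.8]
grip_width: 10.6
finger_force: 30.0
```

```bash
python3 f.py
```

```text
t 20.35 F [-6.8 -2.7 -1.8] |Fy| -3.15 rel [-45.9  -0.5  58.5] tab~ 14.0
```

Emit:
{"api": "play_rows", "payload": {"commands": [{"x":0,"y":0.0016,"z":-0.0019,"twist":0},{"x":0,"y":0.0034,"z":-0.0037,"twist":0},{"x":0,"y":0.0053,"z":-0.0054,"twist":0},{"x":0,"y":0.0073,"z":-0.007,"twist":0},{"x":0,"y":0.0093,"z":-0.0085,"twist":0},{"x":0,"y":0.0114,"z":-0.0099,"twist":0},{"x":0,"y":0.0136,"z":-0.0112,"twist":0},{"x":0,"y":0.0159,"z":-0.0123,"twist":0}]}}

```text
time: 21.15
tool_pos: [483.2, -54.6, 158.6]
tcp_rot: [-3.138, 0.0, 1.506]
contact_force: [-14.4, -1.7, 12.5]
grip_width: 11.2
finger_force: 30.0
```

```bash
python3 f.py
```

```text
t 21.15 F [-14.4  -1.7  12.5] |Fy| -2.72 rel [-31.1  -0.5  71.6] tab~ 14.0
```

Emit:
{"api": "play_rows", "payload": {"commands": [{"x":0,"y":0.0,"z":-0.002,"twist":0},{"x":0,"y":0.0015,"z":-0.0035,"twist":0},{"x":0,"y":0.004,"z":-0.0048,"twist":0},{"x":0,"y":0.0065,"z":-0.0058,"twist":0},{"x":0,"y":0.009,"z":-0.0067,"twist":0},{"x":0,"y":0.0115,"z":-0.0074,"twist":0},{"x":0,"y":0.014,"z":-0.008,"twist":0},{"x":0,"y":0.0165,"z":-0.0085,"twist":0}]}}

```text
time: 21.95
tool_pos: [501.5, -55.9, 167.2]
tcp_rot: [3.141, 0.001, 1.505]
contact_force: [-8.0, -2.5, 7.9]
grip_width: 10.8
finger_force: 30.0
```

```bash
python3 f.py; python3 -c "
from plant import bot
from h import *
s=bot.capture('scene');cv2.imwrite('pics/s4.png',cv2.resize(s['pixels'][140:280,210:390,::-1],None,fx=4,fy=4))"
```

```text
t 21.95 F [-8.  -2.5  7.9] |Fy| -3.06 rel [-12.8  -0.5  80.2] tab~ 14.0
```

View pics/s4.png

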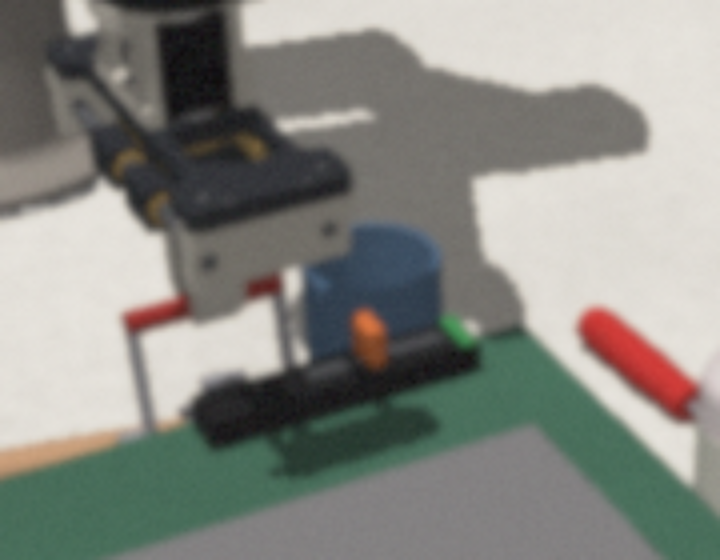

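The latch stands nearly upright, with the bar from (125,320) to (280,285). It is held near the fingertips, so I'll regrip 5 mm deeper before pulling the lid.

Emit:
{"api": "play_rows", "payload": {"commands": [{"x":0,"y":0,"z":0,"twist":0},{"x":0,"y":0,"z":0,"twist":0},{"x":0,"y":0,"z":0,"twist":0},{"x":0,"y":0,"z":0.001,"twist":0},{"x":0,"y":0,"z":0.003,"twist":0},{"x":0,"y":0,"z":0.005,"twist":0},{"x":0,"y":0,"z":0.005,"twist":0},{"x":0,"y":0,"z":0.005,"twist":0}], "jaw": 0.78}}

```text
time: 22.8
tool_pos: [501.3, -55.6, 160.9]
tcp_rot: [-3.141, -0.0, 1.505]
contact_force: [0.5, -0.2, -0.3]
grip_width: 19.8
finger_force: 0.0
```

```bash
python3 f.py; python3 -c "
from plant import bot
from h import *
s=bot.capture('scene');cv2.imwrite('pics/s5.png',cv2.resize(s['pixels'][140:280,210:390,::-1],None,fx=4,fy=4))
hsv=cv2.cvtColor(s['pixels'],cv2.COLOR_RGB2HSV);m=cv2.inRange(hsv,(0,140,60),(6,255,255))[195:235,235:285];print([(x.min()+235,x.max()+235) for x in [np.nonzero(m)[1]]])"
```

```text
t 22.8 F [ 0.5 -0.2 -0.3] |Fy| -0.2 rel [-13.   -0.3  73.9] tab~ 14.2
[(np.int64(242), np.int64(256))]
```

Emit:
{"api": "play_rows", "payload": {"commands": [{"x":0,"y":0,"z":0,"twist":0},{"x":0,"y":0,"z":0,"twist":0},{"x":0,"y":0,"z":0,"twist":0},{"x":0,"y":0,"z":0,"twist":0},{"x":0,"y":0,"z":0,"twist":0},{"x":0,"y":0,"z":0,"twist":0},{"x":0,"y":0,"z":0,"twist":0},{"x":0,"y":0,"z":0,"twist":0}], "jaw": 1}}

```text
time: 23.65
tool_pos: [501.4, -55.7, 161.1]
tcp_rot: [3.141, -0.0, 1.505]
contact_force: [1.4, -0.2, -0.9]
grip_width: 10.8
finger_force: 30.0
```

```bash
python3 f.py
```

```text
t 23.65 F [ 1.4 -0.2 -0.9] |Fy| -0.14 rel [-12.9  -0.3  74.1] tab~ 14.2
```

```bash
cat > l.py <<'E'
import numpy as np
def bar(f,l):
    q=np.array([-222-62*np.cos(l),12+62*np.sin(l)]); c,s=np.cos(f),np.sin(f)
    return np.array([c*q[0]+s*q[1],-s*q[0]+c*q[1]])
F=np.linspace(0,.7,33)
for k in range(4):
    b=bar(F[8*k],1.36)
    print(k,[tuple(float(v) for v in np.round((bar(f,1.36)-b)*[1,-1],1)) for f in F[8*k+1:8*k+9]])
E
python3 l.py
```

```text
0 [(1.6, -5.1), (3.4, -10.2), (5.3, -15.3), (7.2, -20.3), (9.3, -25.2), (11.5, -30.1), (13.8, -35.0), (16.2, -39.8)]
1 [(2.5, -4.8), (5.1, -9.5), (7.8, -14.1), (10.7, -18.7), (13.6, -23.2), (16.6, -27.7), (19.7, -32.0), (22.9, -36.4)]
2 [(3.3, -4.2), (6.7, -8.4), (10.2, -12.5), (13.8, -16.5), (17.4, -20.5), (21.2, -24.3), (25.0, -28.1), (28.9, -31.8)]
3 [(4.0, -3.6), (8.1, -7.1), (12.2, -10.6), (16.4, -13.9), (20.7, -17.1), (25.1, -20.3), (29.5, -23.3), (34.0, -26.3)]
```

Emit:
{"api": "play_rows", "payload": {"commands": [{"x":0,"y":0.0016,"z":-0.005,"twist":0},{"x":0,"y":0.0034,"z":-0.0102,"twist":0},{"x":0,"y":0.0053,"z":-0.0153,"twist":0},{"x":0,"y":0.0072,"z":-0.0203,"twist":0},{"x":0,"y":0.0093,"z":-0.0252,"twist":0},{"x":0,"y":0.0115,"z":-0.0301,"twist":0},{"x":0,"y":0.0138,"z":-0.035,"twist":0},{"x":0,"y":0.0162,"z":-0.0398,"twist":0}]}}

```text
time: 24.45
tool_pos: [517.2, -56.8, 201.1]
tcp_rot: [-3.141, 0.0, 1.505]
contact_force: [-4.4, -1.6, -8.7]
grip_width: 11.0
finger_force: 30.0
```

```bash
python3 f.py
```

```text
t 24.45 F [-4.4 -1.6 -8.7] |Fy| -1.92 rel [  2.9  -0.2 114.1] tab~ 14.3
```

The pull is about 9 N, as expected. Continue.

Emit:
{"api": "play_rows", "payload": {"commands": [{"x":0,"y":0.0025,"z":-0.0048,"twist":0},{"x":0,"y":0.0051,"z":-0.0095,"twist":0},{"x":0,"y":0.0078,"z":-0.0141,"twist":0},{"x":0,"y":0.0107,"z":-0.0187,"twist":0},{"x":0,"y":0.0136,"z":-0.0232,"twist":0},{"x":0,"y":0.0166,"z":-0.0277,"twist":0},{"x":0,"y":0.0197,"z":-0.032,"twist":0},{"x":0,"y":0.0229,"z":-0.0364,"twist":0}]}}

```text
time: 25.25
tool_pos: [540.1, -58.4, 237.6]
tcp_rot: [-3.141, 0.0, 1.505]
contact_force: [-4.8, -2.3, -8.3]
grip_width: 10.5
finger_force: 30.0
```

Emit:
{"api": "play_rows", "payload": {"commands": [{"x":0,"y":0.0033,"z":-0.0042,"twist":0},{"x":0,"y":0.0067,"z":-0.0084,"twist":0},{"x":0,"y":0.0102,"z":-0.0125,"twist":0},{"x":0,"y":0.0138,"z":-0.0165,"twist":0},{"x":0,"y":0.0174,"z":-0.0205,"twist":0},{"x":0,"y":0.0212,"z":-0.0243,"twist":0},{"x":0,"y":0.025,"z":-0.0281,"twist":0},{"x":0,"y":0.0289,"z":-0.0318,"twist":0}]}}

```text
time: 26.05
tool_pos: [568.7, -60.4, 269.5]
tcp_rot: [-3.14, 0.001, 1.505]
contact_force: [-6.7, -3.1, -6.9]
grip_width: 11.1
finger_force: 30.0
```

```bash
python3 f.py
```

```text
t 26.05 F [-6.7 -3.1 -6.9] |Fy| -3.57 rel [ 54.5  -0.3 182.5] tab~ 14.2
```

Emit:
{"api": "play_rows", "payload": {"commands": [{"x":0,"y":0.004,"z":-0.0036,"twist":0},{"x":0,"y":0.0081,"z":-0.0071,"twist":0},{"x":0,"y":0.0122,"z":-0.0106,"twist":0},{"x":0,"y":0.0164,"z":-0.0139,"twist":0},{"x":0,"y":0.0207,"z":-0.0171,"twist":0},{"x":0,"y":0.0251,"z":-0.0203,"twist":0},{"x":0,"y":0.0295,"z":-0.0233,"twist":0},{"x":0,"y":0.034,"z":-0.0263,"twist":0}]}}

```text
time: 26.85
tool_pos: [602.5, -62.9, 296.2]
tcp_rot: [-3.14, 0.001, 1.505]
contact_force: [-7.3, -3.6, -4.5]
grip_width: 11.1
finger_force: 30.0
```

```bash
python3 f.py;python3 -c "
from plant import bot
from h import *
s=bot.capture('scene');cv2.imwrite('pics/s6.png',cv2.resize(s['pixels'][110:310,180:420,::-1],None,fx=3,fy=3))"
```

```text
t 26.85 F [-7.3 -3.6 -4.5] |Fy| -4.09 rel [ 88.5  -0.3 209.2] tab~ 14.2
```

View pics/s6.png

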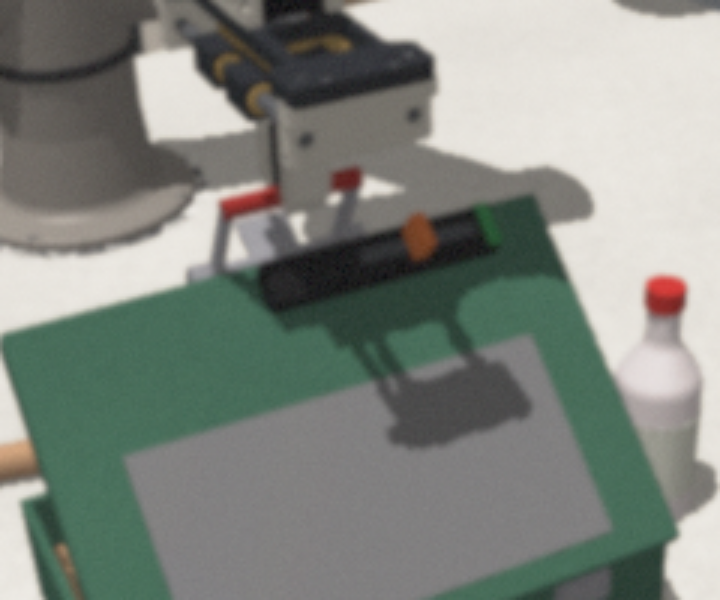

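The lid stands at about 40° by the geometry, with the bar at (290,195) still upright from the lid. Next: release with a small opening and rise straight up.

Emit:
{"api": "play_rows", "payload": {"commands": [{"x":0,"y":0,"z":0,"twist":0},{"x":0,"y":0,"z":0,"twist":0},{"x":0,"y":0,"z":0,"twist":0},{"x":0,"y":0,"z":0,"twist":0},{"x":0,"y":0,"z":-0.005,"twist":0},{"x":0,"y":0,"z":-0.015,"twist":0},{"x":0,"y":0,"z":-0.03,"twist":0},{"x":0,"y":0,"z":-0.045,"twist":0}], "jaw": 0.78}}

```text
time: 27.7
tool_pos: [603.2, -62.4, 341.7]
tcp_rot: [3.141, -0.0, 1.505]
contact_force: [0.6, 0.0, -0.3]
grip_width: 19.7
finger_force: 0.0
```

Emit:
{"api": "play_rows", "payload": {"commands": [{"x":0,"y":0,"z":-0.015,"twist":0},{"x":0,"y":-0.02,"z":-0.03,"twist":0},{"x":0,"y":-0.05,"z":-0.04,"twist":0},{"x":0,"y":-0.08,"z":-0.04,"twist":0},{"x":0,"y":-0.11,"z":-0.04,"twist":0},{"x":0,"y":-0.14,"z":-0.04,"twist":0},{"x":0,"y":-0.15,"z":-0.04,"twist":0},{"x":0,"y":-0.15,"z":-0.04,"twist":0}]}}

```text
time: 28.5
tool_pos: [453.0, -52.5, 381.7]
tcp_rot: [3.139, 0.0, 1.505]
contact_force: [0.9, 0.1, -0.1]
grip_width: 20.3
finger_force: 0.0
```

```bash
python3 f.py;python3 -c "
from plant import bot
from h import *
s=bot.capture('scene');cv2.imwrite('pics/s7.png',s['pixels'][:,:,::-1])"
```

```text
t 28.5 F [ 0.9  0.1 -0.1] |Fy| 0.15 rel [-61.4  -0.5 294.7] tab~ 14.0
```

View pics/s7.png

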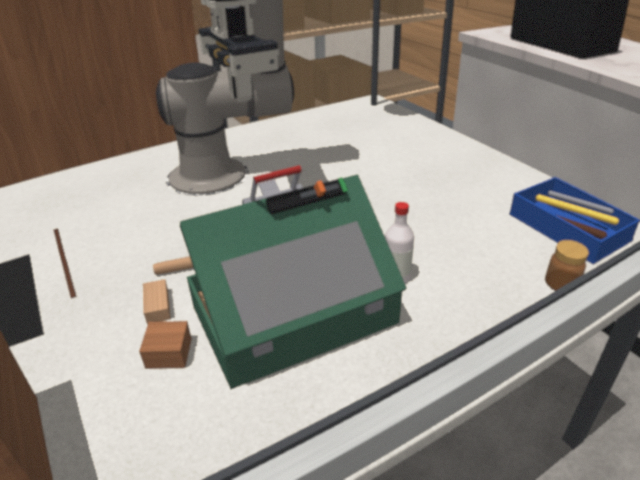

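The lid stands open with the latch bar at (277,173). The arm is clear, and the bystanders in view (bottle, block, offcut, hammer handle) are where they were. Handing in.

```bash
python3 -c "
from plant import bot
print(bot.close_job())"
```

```text
the job is handed in; nothing more can be done
None
```

The job is handed in: the tab was slid gently to its stop (about 5.5 N), the latch swung about upright, and the lid left standing open by itself at about 40° with the arm clear, after about 29 s.

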